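# Proof-pull a re-handled carving gouge

### The job

The gouge with the pale new handle, lying on the green mat, needs its handle proved: lay it in the pull tester with its shank down in the blue fork and its blade behind it, let go, and swing the wooden keeper fully across. Then pull the handle steadily along the tester until the pointer stands in the green, hold it there for a second without ever reaching well into the red, and ease it back gently to zero without jerking or letting it snap. Finally swing the keeper fully open again and lay the gouge flat in the empty wide lane of the wooden tray, along the lane, leaving the old gouge in the tray and the wooden spoon on the mat where they are.

Things in the scene. Friction and masses are not known exactly. Their poses are not given: they have to be found in the camera images.
- gouge: Loose carving gouge, 150 g, balanced at its origin on the handle's axis; x towards the blade, z up. Along x in mm: pale square handle 28 x 28 from -100 to 30, brass ferrule to 37, round steel shank 8 diameter to 85, flat blade 34 wide, 5 thick, from 85 (square shoulders) to 125. Origin 14 mm above what it lies on. It starts on the mat, blade roughly away from the robot.
- edge (a point): Point on the gouge at the tip of its blade, on the axis, 125 mm from the gouge's origin along x.
- mat: Fixed green mat 300 x 240 mm, 3 mm thick, on which the gouge starts; origin at the centre of its underside on the bench. A wooden spoon also lies on it, near its +y edge.
- tester: Fixed pull tester, plywood base 290 x 150 x 18 mm. Origin on the bench under the seat; x is the way the gouge's blade must point (about away from the robot), z up. A dark wood rest 24 mm wide, x = -99 to -77 mm, top 41 mm above the bench, carries the rear of the handle; the blue fork carries the shank.
- seat (a point): On the tester, same axes, 55 mm above the bench: where the gouge's origin lies, axes parallel, when its shoulders just touch the back of the fork at pointer zero. In this frame the fork plate is x = 75 to 85 mm; slot 16 mm wide, open upwards, floor 4 mm below this point, fork top 13 mm above. The gouge may be laid up to 35 mm further forward (+x); 5 to 15 mm is good.
- sled (a joint): Travel in m of the spring sled with the blue fork and pointer: 0 at rest, growing as the fork is pulled along the tester's -x (towards the robot). The spring resists with 1.5 N plus 0.5 N per mm. Pointer over white 0 to 16 mm, green 16 to 28 mm, red from 28 mm; stop at 45 mm.
- pointer (a point): The black pointer of the sled, over the coloured scale strip on the tester's +y side; it moves with the fork.
- keeper (a joint): Angle in rad of the wooden keeper bar on a vertical pivot (tester x = 80, y = -52 mm): 0 = open, bar along the tester's +x; counterclockwise from above to the stop at 1.57 = closed, bar along +y over the shank. Friction 0.03 N m, stays where left. Bar 18 mm wide, 74 to 86 mm above the bench, reaching 83 mm from the pivot.
- keeper_peg (a point): The red upright peg on the keeper bar by which it is moved: 14 mm diameter, 42 mm tall (86 to 128 mm above the bench), 60 mm from the pivot. This point is on its axis, 107 mm above the bench.
- tray: Fixed wooden tray 310 x 190 mm outside, 26 mm high, walls 6 mm, floor 6 mm thick, origin at the centre of its underside, x along its lanes. A 5 mm divider (21 mm above the bench) at y = +22 mm parts a wide empty lane (-y side) from a narrow lane that holds an old dark gouge.
- lane (a point): Centre of the floor of the tray's empty lane (6 mm above the bench), axes as the tray's. The lane is 298 mm long (x) and about 108 mm wide (y).
- old_gouge: Dark-handled smaller gouge in the narrow lane of the tray, not to be moved.
- spoon: Pale wooden spoon on the mat, not to be moved.
There are look-alikes about, which are no part of the job. Leave any orange or turquoise look-alike of the gouge alone.

How it is judged:
By the outcome, as a careful person would: the job done as asked, in the order asked, and still so for the second after the job is handed in, with the robot touching nothing.
It also fails if it takes over 72 s, if anything falls off the work surface, if the arm or the gripper's body presses on something with over 40 N, if the wrist force passes 120 N, or if a joint passes its speed limit or range.

### The arm

A 6-joint arm with a two-finger parallel gripper is mounted at the origin on the work surface. World frame = base frame: x ahead of the robot, y to its left, z up, the work surface at z = 0. Lengths are in m, angles in rad, forces in N, time in s.
With the tool pointing down it reaches from about 0.325 to 0.775 m from the base axis. Payload 5.5 kg.
Tool frame: the origin (TCP) lies at the very end of the fingers, on their centre line; the grasp point (between the pads) lies 19 mm behind it; z points along the fingers, y is the line along which they close (so a half turn about z gives the same grasp; the last joint's range is limited). The gripper opens to 85 mm and grips with 20 to 120 N. Pads are 22 mm wide; open, the fingers measure 114 mm over their backs; the gripper's body (76 mm by 85 mm) begins 54 mm behind the grasp point. The pads swing forward as they close: fully open they stand 13 mm farther back than shut.
Start: joints at [1.072, 0.091, 1.231, -0, 1.82, -0.057], TCP at [0.257, 0.542, 0.231] pointing down, gripper open.
Joint ranges: [-2.87, 2.87], [-0.86, 2.18], [0.17, 2.46], [-1.51, 4.65], [0.06, 2.69], [-2.65, 2.65]. Speed limits (rad/s): [2.57, 2.57, 3.01, 3.14, 3.14, 3.14].

### API

Orientations are given as a unit quaternion [w, x, y, z].
In Python, from cell import ctrl, fingers, kin, viewer, ticket, nets, current_time, current_joint_positions, current_dq, current_joint_torque, current_position, current_eef_rot, current_wrist_force, current_torque, current_finger_gap, current_gripper_force gives the robot as it stands. Calls block until the motion is done:
- ctrl.move_pose(position, orientation): joint-space move of the TCP to a pose.
- ctrl.line_to(position, v=0.15, rotation=None, threshold=None): straight line of the TCP; rotation=None keeps the orientation; v is the mean speed in m/s. With threshold (N) it stops when the force on the tool has changed by that much, and returns True; else False.
- ctrl.set_joints(angles): joint-space move.
- fingers.release() and fingers.close_gripper(): open the fingers fully, or close them until they stop; the grip force is fixed at half the most.
- ctrl.pause(seconds).
- kin.solve_ik(position, orientation): joint angles nearest the present ones, or None.
- viewer.get_image(name): name is "scene" or "top" or "wrist"; returns a dict with "image" (400x640x3 uint8, red, green, blue), "vertical_fov" (degrees; the focal length in pixels is half the picture's height over the tangent of half this angle, whatever the lens; pixels are square), "cx", "cy" (the principal point, pixels), "xyz" and "orientation" of the camera in the world. Camera axes: x right, y down, z forward; pixel columns grow to the right and rows downward; lengths in m; the calibration is good to about 2 mm. A picture is of the moment at which its call begins. There is no depth.
A pose or a line that the arm cannot do raises ctrl.PlanningError and nothing moves.
- ticket.close_job(): hands the job in; it is judged then, once.
Trained networks look in a picture, given as the dict that the camera call returned (one of the last four; its "shot" number tells which), for a name from the list of things; names that differ only in an ending like _2 or _b are one class to them, and where a whole thing is asked for, a point or a joint stands for the part that bears it (a point fixed in the world has none). Each returns a list of dicts, best first, with "conf" (0 to 1); they miss things now and then, are a little off and sometimes report something else, mostly with a low value. They report only what shows in the picture. A call takes as long as a camera call. They do not tell look-alikes from the thing itself.
- nets.cut_out(name, picture): "mask" (400x640 bool, what is visible of it) and "pixel" ([column, row] in pixels, amid what is visible of it).
- nets.place_of(name, picture): "pixel" ([column, row] in pixels: a listed point, or the origin of a listed thing).
Readings, each from a call of its own:
- current_time(): time.
- current_joint_positions(): joint angles.
- current_dq(): joint speeds.
- current_joint_torque(): joint torques, N m.
- current_position(): TCP position.
- current_eef_rot(): TCP orientation.
- current_wrist_force(): force on the tool from outside, world axes, zero at the start.
- current_torque(): the same for the moment, N m.
- current_finger_gap(): opening from 0.0 (shut) to 1.0 (fully open).
- current_gripper_force(): force on a finger pad.
Only numpy, scipy, OpenCV 4.12 (cv2) and the standard library are available. Lean on these libraries where they do the work, as an engineer would, in place of code of your own. Each camera call takes 0.05 s, during which the arm holds its last target. There are 200 camera calls.

## Working session

There is one attempt and no reset: what is moved stays moved. The work goes in short steps, each a Python script; the robot and the scene stay as the last script left them, time stands still between calls to the robot, and variables do not carry over. Pictures are saved under pics/ and viewed, at most 10 in all, crops included, and the job is handed in when it is done.

```bash
ls; mkdir -p pics
python3 - <<'E'
from cell import *
import cv2,numpy as np
ims=[]
for n in ["scene","top"]:
    p=viewer.get_image(n); print(n,p["vertical_fov"],p["cx"],p["cy"],p["xyz"],p["orientation"])
    cv2.imwrite(f"pics/{n}0.png",p["image"][:,:,::-1])
    for k in ["gouge","edge","mat","tester","seat","pointer","keeper_peg","tray","lane","old_gouge","spoon"]:
        print(k,[(np.round(r["pixel"],1).tolist(),round(r["conf"],2)) for r in nets.place_of(k,p)][:4])
print(current_time())
E
```

```text
pics
scene 52.0896346417481 316.47772672110267 199.48807391098242 [ 1.27426203 -1.01906773  0.89098521] [-0.44489273  0.82014225  0.31088636 -0.18107132]
gouge [([271.6, 257.8], 0.95), ([229.1, 215.1], 0.95), ([209.1, 305.5], 0.62)]
edge [([291.3, 283.6], 0.94), ([282.2, 259.7], 0.6), ([204.1, 229.4], 0.57)]
mat [([282.6, 257.6], 0.77), ([300.3, 244.1], 0.71), ([401.8, 183.9], 0.46)]
tester [([354.1, 212.3], 0.73)]
seat [([352.0, 202.8], 0.57), ([353.1, 212.5], 0.57), ([422.7, 178.2], 0.36)]
pointer [([380.8, 205.5], 0.69)]
keeper_peg [([381.0, 205.4], 0.71), ([383.0, 204.5], 0.48)]
tray [([403.3, 184.3], 0.82)]
lane [([399.1, 183.1], 0.68), ([384.7, 202.8], 0.59)]
old_gouge [([420.8, 178.6], 0.56)]
spoon [([300.9, 244.6], 0.74)]
top 42.703846757628284 321.8121352884785 193.2370315833634 [ 0.30729667 -0.07310262  1.75972342] [-0.02064042  0.7122449  -0.70089846  0.031977  ]
gouge [([382.9, 273.2], 0.93), ([405.8, 180.6], 0.82), ([479.0, 180.3], 0.56)]
edge [([412.3, 142.5], 0.87), ([416.3, 277.5], 0.66), ([463.3, 146.6], 0.57)]
mat [([391.2, 179.6], 0.57)]
tester [([285.9, 177.7], 0.73)]
seat [([285.2, 176.9], 0.9)]
pointer [([265.5, 152.7], 0.61)]
keeper_peg [([293.4, 127.5], 0.6)]
tray [([197.7, 162.4], 0.88)]
lane [([209.6, 161.1], 0.61)]
old_gouge [([181.5, 150.8], 0.7)]
spoon [([368.9, 180.8], 0.85)]
1.2
```

View pics/top0.png

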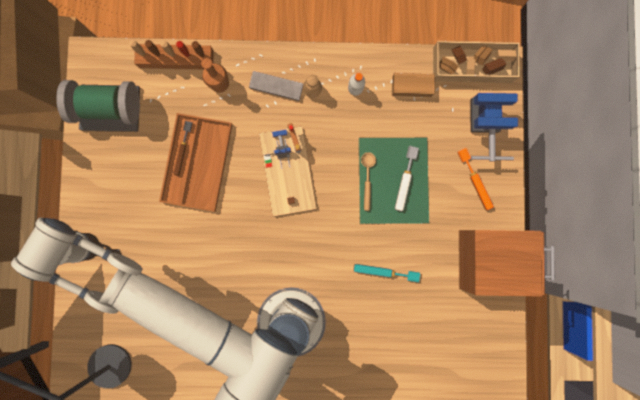

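View pics/scene0.png

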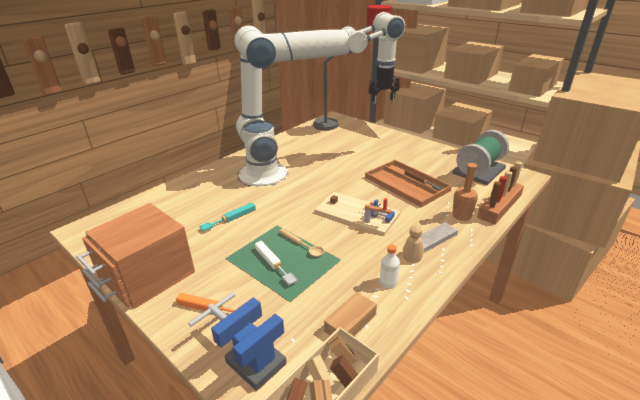

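The image shows three gouge-like things in the top view: pale handle at (406,181) on the green mat, orange at (479,180), turquoise at (383,273). The pale one on the mat fits the description. I'll confirm it in a wrist close-up, and also survey the tester and tray from there.

```bash
cat > h.py <<'E'
from cell import *
import numpy as np, cv2
from scipy.spatial.transform import Rotation as R
def rot(q): return R.from_quat(np.roll(q,-1)).as_matrix()
def ray(p,px):
    f=p["image"].shape[0]/2/np.tan(np.radians(p["vertical_fov"])/2)
    return rot(p["orientation"])@np.array([(px[0]-p["cx"])/f,(px[1]-p["cy"])/f,1.])
def at(p,px,z):
    d=ray(p,px); o=np.array(p["xyz"]); return o+d*(z-o[2])/d[2]
def proj(p,X):
    f=p["image"].shape[0]/2/np.tan(np.radians(p["vertical_fov"])/2)
    c=rot(p["orientation"]).T@(np.array(X)-p["xyz"]); return np.array([p["cx"]+f*c[0]/c[2],p["cy"]+f*c[1]/c[2]])
def down(yaw):  # tool x along yaw, z down
    q=(R.from_euler('z',yaw)*R.from_euler('x',np.pi)).as_quat(); return np.roll(q,1)
E
python3 - <<'E'
from h import *
p=viewer.get_image("top")
for n,px,z in [("gouge",(405.8,180.6),.017),("edge",(412.3,142.5),.017),("seat",(285.2,176.9),.055),("peg",(293.4,127.5),.107),("tray",(197.7,162.4),0),("lane",(209.6,161.1),.006)]:
    print(n,at(p,px,z).round(3))
E
python3 - <<'E'
from h import *
print(current_position(),rot(current_eef_rot()).round(2).tolist())
w=viewer.get_image("wrist"); print("cam",w["xyz"],rot(w["orientation"]).round(2).tolist(),w["vertical_fov"])
E
```

```text
gouge [ 0.486 -0.388  0.017]
edge [ 0.618 -0.41   0.017]
seat [0.487 0.024 0.055]
peg [ 0.645 -0.002  0.107]
tray [0.538 0.33  0.   ]
lane [0.543 0.288 0.006]
[0.25653226 0.5424201  0.23129252] [[-0.9, 0.43, 0.0], [0.43, 0.9, 0.0], [0.0, 0.0, -1.0]]
cam [0.18593667 0.57653789 0.37339808] [[0.43, 0.86, 0.27], [0.9, -0.41, -0.13], [-0.0, 0.3, -0.95]] 66.78927178380972
```

Run:
```python
from h import *
import pickle
P={}
for n,x,y,names in [("tray",.47,.30,["tray","lane","old_gouge"]),("tester",.47,.02,["tester","seat","pointer","keeper_peg"]),("mat",.46,-.37,["gouge","edge","spoon"])]:
    ctrl.move_pose([x,y,.28],down(np.pi)); ctrl.pause(.2)
    p=viewer.get_image("wrist"); P[n]=p
    cv2.imwrite(f"pics/w_{n}.png",p["image"][:,:,::-1])
    H={"gouge":.017,"edge":.017,"seat":.055,"keeper_peg":.107,"lane":.006}
    for k in names:
        for r in nets.place_of(k,p)[:2]: print(k,np.round(r["pixel"],1),round(r["conf"],2),at(p,r["pixel"],H.get(k,0)).round(4))
    print(current_time())
pickle.dump(P,open("P.pkl","wb"))
a=np.hstack([P["tester"]["image"][:,100:500],P["mat"]["image"][:,120:520]])
cv2.imwrite("pics/both.png",a[:,:,::-1])
```

```text
tray [339.8 209.7] 0.93 [0.5384 0.3349 0.    ]
lane [317.  202.9] 0.8 [0.526  0.3014 0.006 ]
old_gouge [373.7 232.6] 0.65 [0.5748 0.387  0.    ]
2.9417
tester [320.8 177. ] 0.94 [0.49  0.027 0.   ]
seat [321.6 189.3] 0.81 [0.493  0.0274 0.055 ]
pointer [372.2 233.1] 0.78 [0.5764 0.1051 0.    ]
keeper_peg [305.6 315. ] 0.79 [0.6397 0.008  0.107 ]
4.475
gouge [126.7 181.5] 0.77 [ 0.4839 -0.6302  0.017 ]
gouge [308.4 181.3] 0.55 [ 0.4829 -0.3804  0.017 ]
edge [290.4 255.1] 0.76 [ 0.5957 -0.4078  0.017 ]
edge [180.9 254.7] 0.74 [ 0.5956 -0.5705  0.017 ]
spoon [398.6 176.9] 0.91 [ 0.4803 -0.2523  0.    ]
6.325
```

View pics/both.png

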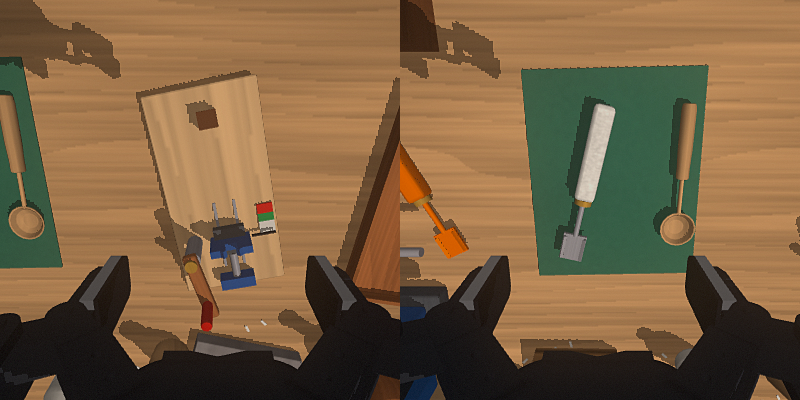

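The close-up confirms it: pale white handle on the green mat (full-frame handle around (315,150), blade around (293,248)), spoon to its right at (400,225), orange look-alike off the mat at left. The tester shows its rest at (305,118), the fork around (332,245), keeper open with the red peg at (306,325). Next, an enlarged tester crop for precise pixels.

Run:
```python
from h import *
import pickle
P=pickle.load(open("P.pkl","rb")); p=P["mat"]
im=p["image"]; hsv=cv2.cvtColor(im,cv2.COLOR_RGB2HSV)
m=((hsv[...,1]<60)&(hsv[...,2]>150)).astype(np.uint8); m[:, :250]=0; m[:,400:]=0; m[265:]=0; m[:95]=0
n,l,s,c=cv2.connectedComponentsWithStats(m); print(s[1:][s[1:,4]>40].tolist())
k=1+np.argmax(s[1:,4]); ys,xs=np.nonzero(l==k)
# pixels -> plane at handle top z=.031
pts=np.array([at(p,(x,y),.031)[:2] for x,y in zip(xs,ys)],np.float32)
r=cv2.minAreaRect(pts*1000); print("handle",r)
e=[q for q in nets.place_of("edge",p) if q["pixel"][0]>250][0]
print(cv2.boxPoints(r))
t=P["tester"]["image"][170:340,270:400]
cv2.imwrite("pics/tc.png",cv2.resize(t[:,:,::-1],None,fx=3.5,fy=3.5,interpolation=cv2.INTER_CUBIC))
# base plywood rough: rest mask
T=P["tester"]; h2=cv2.cvtColor(T["image"],cv2.COLOR_RGB2HSV)
print(T["image"][118,305],T["image"][120,300],h2[118,305])
cv2.imwrite("pics/rc.png",cv2.resize(T["image"][60:180,220:380][:,:,::-1],None,fx=4,fy=4,interpolation=cv2.INTER_CUBIC))
```

```text
[[296, 104, 39, 98, 1847]]
handle ((444.63714599609375, -371.9139099121094), (24.923847198486328, 126.36602783203125), 76.724609375)
[[ 380.28088 -369.534  ]
 [ 503.27008 -398.55164]
 [ 508.9934  -374.29382]
 [ 386.0042  -345.27618]]
[98 60 36] [97 61 36] [ 12 161  98]
```

View pics/tc.png

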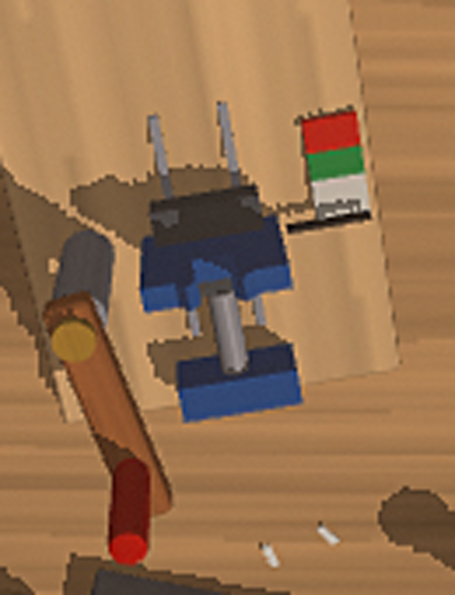

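View pics/rc.png

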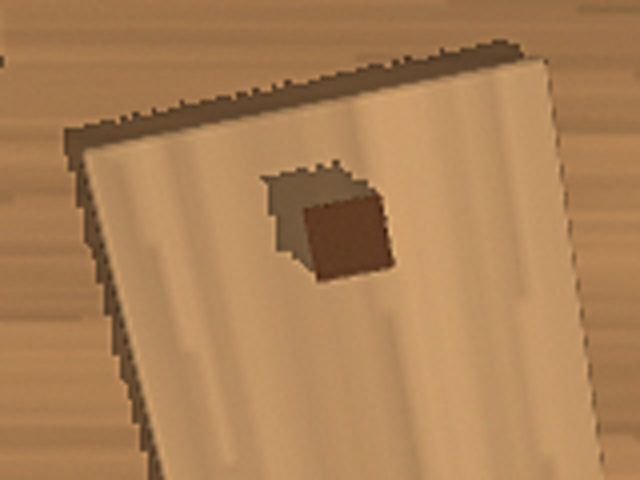

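```bash
cat > fit.py <<'E'
from h import *
import pickle
from scipy.optimize import least_squares
P=pickle.load(open("P.pkl","rb")); T=P["tester"]
rc=lambda x,y:(220+x/4,60+y/4)
tc=lambda x,y:(270+x/3.5,170+y/3.5)
obs=[(rc(349,237.5),(-88,0,41)),(tc(221,285),(80,0,68)),(tc(215.5,287),(80,0,68)),(tc(73,341),(80,-52,88)),(tc(128,549),None)]
def mod(v):
    c,s=np.cos(v[2]),np.sin(v[2]); out=[]
    for px,X in obs:
        if X is None: X=(80+60*np.cos(v[3]),-52+60*np.sin(v[3]),128)
        X=np.array(X)/1000
        out.append(proj(T,[v[0]+c*X[0]-s*X[1],v[1]+s*X[0]+c*X[1],X[2]])-px)
    return np.array(out)
r=least_squares(lambda v:mod(v).ravel(),[.49,.027,0.1,0])
if __name__=="__main__":
    print(r.x.round(4),np.degrees(r.x[2:])); print(mod(r.x).round(1))
    for px in [rc(85,150),rc(545,60),tc(348,0),tc(398,363),tc(68,420)]: print("base",at(T,px,.018).round(4))
    A,B=at(T,rc(85,150),.018),at(T,rc(545,60),.018); d=A-B
    print("yaw from rear edge",np.degrees(np.arctan2(d[0],-d[1])), np.linalg.norm(d))
    B2=at(T,tc(398,363),.018); d=B2-B; print("yaw from left edge",np.degrees(np.arctan2(d[1],d[0])),np.linalg.norm(d))
    cam=P["tray"]; print(cam["xyz"])
E
python3 fit.py
python3 - <<'E'
from h import *
import pickle
P=pickle.load(open("P.pkl","rb")); p=P["tray"]
cut=nets  # tray outline: cut_out needs recent shot
try:
    m=nets.cut_out("tray",p)[0]["mask"]; ys,xs=np.nonzero(m)
    pts=np.array([at(p,(x,y),.026)[:2] for x,y in zip(xs,ys)],np.float32)*1000
    print(cv2.minAreaRect(pts))
    ed=[r for r in nets.place_of("edge",P["mat"])]; 
    for n in ["gouge","edge"]:
        for r in nets.cut_out("gouge",P["mat"])[:3]: 
            m=r["mask"];ys,xs=np.nonzero(m); print(r["conf"],xs.min(),xs.max(),ys.min(),ys.max())
        break
except Exception as e: print(repr(e))
cv2.imwrite("pics/tray.png",p["image"][:,200:520,::-1])
E
```

```text
[0.495  0.0261 0.1912 0.144 ] [10.95778811  8.25334823]
[[-0.1 -0.3]
 [-1.1  0.7]
 [ 0.5  0.1]
 [ 0.6 -0.8]
 [ 0.1  0.3]]
base [ 0.3834 -0.0742  0.018 ]
base [0.3567 0.0697 0.018 ]
base [0.4759 0.0925 0.018 ]
base [0.635  0.1227 0.018 ]
base [ 0.6639 -0.0204  0.018 ]
yaw from rear edge 10.527200009801785 0.146449049196918
yaw from left edge 10.778664505442176 0.2833394076378044
[0.39150375 0.30190221 0.42188534]
((534.858642578125, 336.6194152832031), (191.7686309814453, 311.41009521484375), 80.798828125)
0.88 71 188 110 257
0.72 280 334 104 260
```

View pics/tray.png

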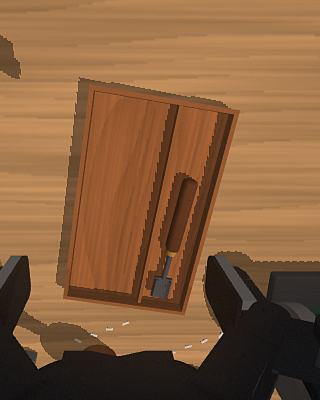

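The tester fits within 1 px (origin (0.495, 0.026), yaw 10.9°, keeper about 8°). The tray picture (crop columns offset by 200) shows the empty wide lane on the left, roughly (85–150, 90–300), and the old gouge in the narrow lane at (175,235). The tray's measured 192×311 mm matches the given size. Next I grasp the pale gouge and lay it in the tester.

```bash
cat >> h.py <<'E'
TO=np.array([.495,.0261]); TY=.190; PI=np.pi
def tw(x,y,z):  # tester frame (m) -> world
    c,s=np.cos(TY),np.sin(TY); return np.array([TO[0]+c*x-s*y,TO[1]+s*x+c*y,z])
E
cat > pick.py <<'E'
from h import *
g=-.02; yg=np.radians(-13.5); o=np.array([.4805,-.3805])+g*np.array([np.cos(yg),np.sin(yg)])
q=down(PI+yg)
ctrl.move_pose([*o,.09],q); ctrl.line_to([*o,.007],v=.12)
fingers.close_gripper(); print("gap",current_finger_gap(),current_gripper_force())
ctrl.line_to([*o,.16],v=.2)
qt=down(PI+TY); X=.010+g
ctrl.move_pose(tw(X,0,.16),qt); ctrl.line_to(tw(X,0,.085),v=.15)
print("gap",current_finger_gap(),current_wrist_force().round(2),current_time())
p=viewer.get_image("top"); cv2.imwrite("pics/hold.png",p["image"][:,:,::-1])
for n in["gouge","edge"]:
    for r in nets.place_of(n,p)[:3]: print(n,r["pixel"],round(r["conf"],2),at(p,r["pixel"],.095).round(4))
print("expect",tw(.01,0,.095),tw(.135,0,.095))
w=viewer.get_image("wrist"); cv2.imwrite("pics/holdw.png",w["image"][:,:,::-1])
E
python3 pick.py
```

```text
gap 0.3128167420620794 60.57356357574463
gap 0.31487145488568313 [ 0.98 -0.16 -1.53] 11.7667
gouge [478.4, 179.9] 0.94 [ 0.4842 -0.6128  0.095 ]
gouge [383.7, 270.6] 0.75 [ 0.1842 -0.3028  0.095 ]
edge [461.2, 150.4] 0.97 [ 0.581  -0.5565  0.095 ]
edge [278.1, 132.7] 0.82 [0.6288 0.0479 0.095 ]
edge [419.6, 274.8] 0.56 [ 0.1724 -0.4193  0.095 ]
expect [0.50482004 0.02798859 0.095     ] [0.62757057 0.05159595 0.095     ]
```

View pics/holdw.png

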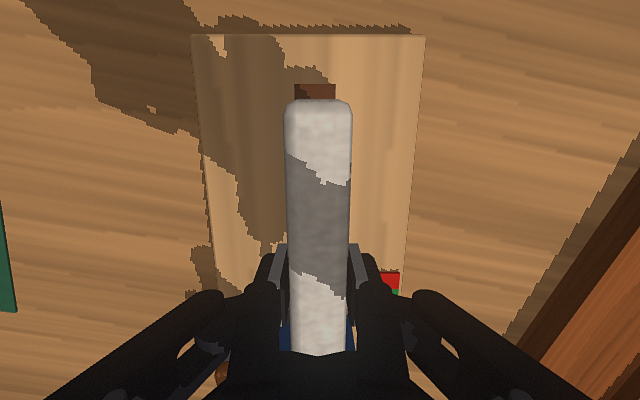

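The wrist view shows the handle at column ~318, in line with the rest (~315). The edge position also agrees to about 4 mm. I'll lower it, release and look.

Run:
```python
from h import *
X=-.010
hit=ctrl.line_to(tw(X,0,.0455),v=.06,threshold=6); print("hit",hit,current_position(),current_wrist_force().round(2))
fingers.release(); ctrl.line_to(tw(X,0,.16),v=.25)
ctrl.line_to(tw(-.02,0,.28),v=.25)
p=viewer.get_image("wrist"); print(current_time())
import pickle; pickle.dump(p,open("P2.pkl","wb"))
cv2.imwrite("pics/laid.png",cv2.resize(p["image"][80:360,200:480,::-1],None,fx=2,fy=2,interpolation=cv2.INTER_CUBIC))
for n,z in [("gouge",.055),("edge",.055),("keeper_peg",.107),("pointer",.06)]:
    for r in nets.place_of(n,p)[:2]:
        d=at(p,r["pixel"],z)[:2]-TO; c,s=np.cos(TY),np.sin(TY)
        print(n,np.round(r["pixel"],1),round(r["conf"],2),"tester",(c*d[0]+s*d[1]).round(4),(-s*d[0]+c*d[1]).round(4))
```

```text
hit True [0.48425213 0.02424534 0.04552252] [-1.35  1.07  3.34]
14.4833
gouge [318.  196.2] 0.78 tester 0.0098 0.0024
edge [314.3 280. ] 0.94 tester 0.1296 -0.0025
edge [315.6 189.1] 0.75 tester 0.0006 -0.0006
keeper_peg [281.5 310.5] 0.79 tester 0.1396 -0.042
pointer [359.3 240. ] 0.98 tester 0.0675 0.056
```

View pics/laid.png

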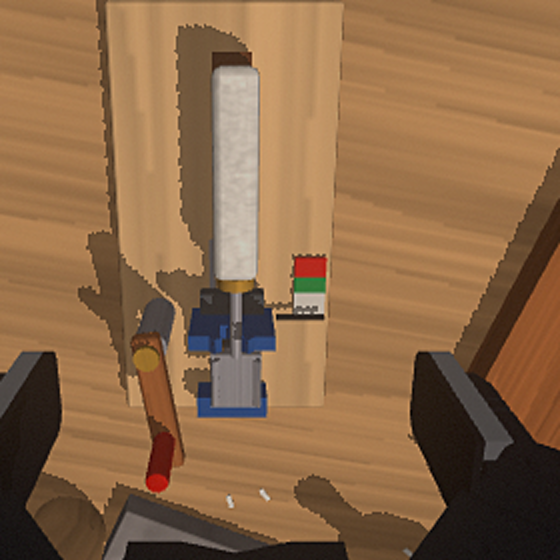

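Laid correctly: shank in the blue slot at (236,320), blade beyond the fork at (236,380), pointer at white/zero, peg at (158,482). Closing the keeper.

```bash
cat > keep.py <<'E'
from h import *
def peg(a,z,r=.06): return tw(.08+r*np.cos(a),-.052+r*np.sin(a),z)
def swing(a0,a1,over=.05,z=.094):
    ctrl.move_pose(peg(a0,.15),down(TY+a0)); ctrl.line_to(peg(a0,z),v=.15)
    fingers.close_gripper(); print("gap",current_finger_gap(),current_gripper_force())
    for a in np.linspace(a0,a1,7)[1:]: ctrl.line_to(peg(a,z),v=.06,rotation=down(TY+a))
    ae=a1+np.sign(a1-a0)*over
    hit=ctrl.line_to(peg(ae,z),v=.02,rotation=down(TY+ae),threshold=8)
    print("end hit",hit,current_wrist_force().round(2),current_finger_gap())
    fingers.release(); ctrl.line_to(peg(ae,.16),v=.25)
E
python3 - <<'E'
from keep import *
p=__import__("pickle").load(open("P2.pkl","rb"))
d=at(p,(279,321),.128)-tw(.08,-.052,.128); a0=np.arctan2(d[1],d[0])-TY; print("a0",a0,np.hypot(*d[:2]))
swing(a0,1.54)
ctrl.move_pose(tw(-.05,0,.22),down(PI+TY)); p=viewer.get_image("wrist"); print(current_time())
cv2.imwrite("pics/closed.png",cv2.resize(p["image"][80:360,200:480,::-1],None,fx=2,fy=2,interpolation=cv2.INTER_CUBIC))
E
```

```text
a0 0.1627476926046295 0.058791558590936675
gap 0.1453701472743807 58.387572169303894
end hit True [ 3.84 -0.76  1.98] 0.14502643404162152
23.4917
```

View pics/closed.png

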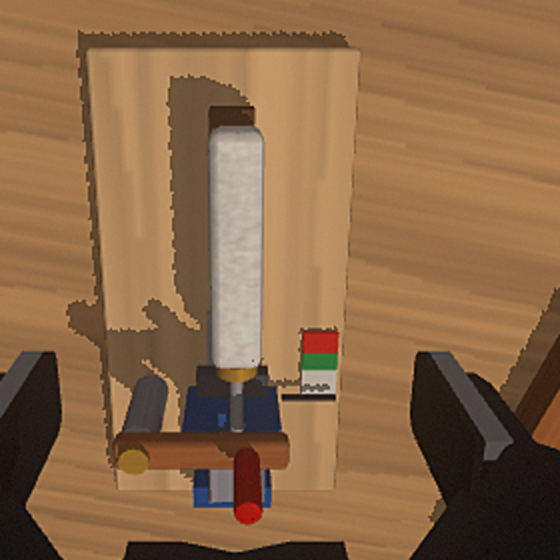

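The keeper bar now lies across the shank at (200,450), against its stop. The peg is at (248,510) and the pointer at zero, (308,397). Next the pull, watching force and travel.

Run:
```python
from h import *
u=-tw(1,0,0)+tw(0,0,0)  # pull direction
F=lambda: round(float(np.mean([current_wrist_force() for _ in range(3)],0)@u),2)
q=down(PI+TY); X=-.02; z=.046
ctrl.move_pose(tw(X,0,.12),q); ctrl.line_to(tw(X,0,z),v=.12); fingers.close_gripper(); ctrl.pause(.1)
print("gap",current_finger_gap()); f0=F()
# find contact
x=X; fs=[]
hit=ctrl.line_to(tw(X-.022,0,z),v=.015,threshold=2.5)
pos=current_position(); x=float((pos[:2]-TO)@np.array([np.cos(TY),np.sin(TY)]))
ctrl.pause(.1); f=F()-f0; print("contact",hit,x-X,f)
for d in (.008,.014):
    ctrl.line_to(tw(x-d,0,z),v=.02); ctrl.pause(.1); print(d,F()-f0,current_wrist_force().round(2),current_time())
p=viewer.get_image("wrist"); t=viewer.get_image("top"); s=viewer.get_image("scene")
for n,im in (("w",p),("t",t),("s",s)):
    print(n,[(np.round(r["pixel"],1).tolist(),round(r["conf"],2),((at(im,r["pixel"],.03)[:2]-TO)@np.array([np.cos(TY),np.sin(TY)])).round(4)) for r in nets.place_of("pointer",im)[:2]])
cv2.imwrite("pics/pull.png",np.hstack([cv2.resize(s["image"][175:245,300:410,::-1],(440,280)),cv2.resize(p["image"][200:400,250:550,::-1],(360,240))[:240].repeat(1,0) if 0 else cv2.resize(p["image"][200:400,270:500,::-1],(322,280))]))
```

```text
gap 0.3135581018428273
contact True 0.00029357852649754615 0.79
0.008 -2.21 [2.68 0.01 5.39] 26.475
0.014 -4.8 [4.99 1.73 3.21] 27.025
w []
t [([266.1, 157.1], 0.51, np.float64(0.0729))]
s []
```

Run:
```python
from h import *
u=-tw(1,0,0)+tw(0,0,0)
F=lambda: round(float(np.mean([current_wrist_force() for _ in range(3)],0)@u),2)
X=-.02; z=.046
for d in (.022,.031):
    ctrl.line_to(tw(X-d,0,z),v=.02); ctrl.pause(.1); print(d,F(),current_wrist_force().round(2),current_time(),current_finger_gap())
t=viewer.get_image("top"); s=viewer.get_image("scene"); w=viewer.get_image("wrist")
for n,im in (("t",t),("s",s)):
    print(n,[(np.round(r["pixel"],1).tolist(),round(r["conf"],2)) for r in nets.place_of("pointer",im)[:2]])
# predicted pixel of pointer tip for zero / 22 mm, in top
print(proj(t,tw(.0675,.056,.03)),proj(t,tw(.0455,.056,.03)))
k=lambda a,sz: cv2.resize(a[:,:,::-1],sz,interpolation=cv2.INTER_CUBIC)
cv2.imwrite("pics/pull2.png",np.hstack([k(t["image"][130:200,250:310],(240,280)),k(s["image"][175:245,340:410],(280,280)),k(w["image"][150:400,270:500],(258,280))]))
```

```text
0.022 -9.0 [8.83 1.73 2.16] 27.9917 0.3152533126294878
0.031 -11.23 [11.14  1.56 -0.38] 28.6917 0.31378439315856466
t [([269.1, 160.4], 0.68), ([197.5, 161.5], 0.17)]
s []
[265.40176583 158.81470978] [266.47572856 165.14283887]
```

View pics/pull2.png

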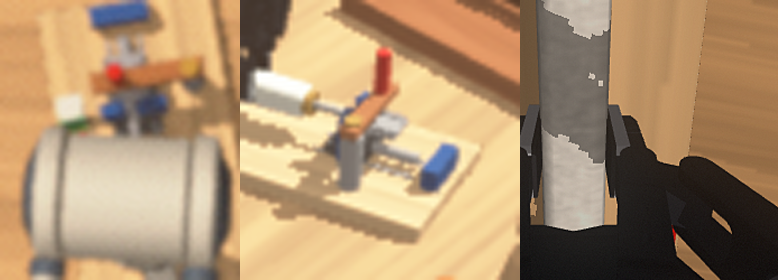

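The left panel shows the white and green of the scale at about (68,105) and (72,122) in the crop. The arm hides the red below, and the pointer is around the green. I'll read it numerically while holding.

Run:
```python
from h import *
u=-tw(1,0,0)+tw(0,0,0)
for _ in range(2):
    ctrl.pause(.15); print(round(float(current_wrist_force()@u),2),current_wrist_force().round(2))
print(current_position()-tw(-.051,0,.046))
t=viewer.get_image("top")
for r in range(151,163): print(r,[tuple(int(v) for v in t["image"][r,c]) for c in range(262,274)])
```

```text
-12.43 [12.07  3.09  0.75]
-12.39 [12.17  2.32 -0.05]
[0.00203149 0.00038757 0.0005486 ]
151 [(230, 181, 122), (237, 194, 131), (241, 201, 135), (240, 199, 134), (237, 193, 131), (232, 187, 126), (230, 183, 122), (230, 183, 124), (236, 191, 134), (233, 185, 126), (221, 163, 109), (200, 130, 82)]
152 [(231, 184, 125), (237, 196, 133), (240, 199, 135), (240, 197, 135), (238, 196, 133), (233, 189, 130), (230, 184, 132), (231, 189, 135), (234, 191, 131), (233, 188, 128), (223, 166, 114), (198, 135, 85)]
153 [(226, 176, 118), (235, 190, 132), (239, 202, 144), (240, 206, 151), (239, 206, 157), (235, 206, 162), (233, 205, 164), (235, 207, 164), (235, 200, 148), (233, 188, 130), (230, 181, 123), (211, 156, 106)]
154 [(220, 166, 112), (232, 192, 141), (239, 215, 172), (239, 222, 184), (240, 224, 192), (237, 225, 198), (237, 226, 203), (237, 224, 196), (236, 211, 167), (235, 193, 138), (234, 187, 128), (228, 179, 124)]
155 [(208, 157, 108), (227, 192, 147), (237, 221, 189), (238, 227, 204), (238, 228, 210), (238, 229, 211), (238, 229, 211), (237, 227, 205), (232, 210, 174), (233, 194, 141), (2
[... 753 characters left out ...]
, 207, 178), (194, 195, 163), (168, 180, 145), (149, 163, 124), (142, 134, 97), (153, 121, 86), (167, 131, 95)]
160 [(224, 169, 113), (220, 169, 116), (202, 177, 127), (174, 174, 130), (147, 160, 125), (126, 140, 109), (108, 125, 94), (95, 115, 80), (88, 109, 73), (99, 98, 67), (119, 98, 70), (141, 110, 78)]
161 [(204, 160, 121), (186, 152, 115), (169, 150, 113), (135, 132, 99), (97, 106, 76), (76, 95, 60), (68, 91, 50), (69, 91, 52), (84, 107, 57), (110, 114, 67), (136, 115, 78), (158, 125, 85)]
162 [(186, 165, 139), (179, 160, 138), (170, 154, 131), (144, 131, 111), (113, 107, 85), (97, 99, 64), (98, 110, 66), (113, 112, 70), (131, 122, 71), (144, 127, 79), (165, 139, 95), (185, 147, 102)]
```

The white ends at about row 159.3 and the pointer's dark line is at about 160.9, so it stands about 5 mm into the green. At 12.4 N the force gives about 21 mm as well. Hold, ease back, then open the keeper.

Run:
```python
from keep import *
u=-tw(1,0,0)+tw(0,0,0)
ctrl.pause(1.3); print(round(float(current_wrist_force()@u),2),current_time())
X=-.02
ctrl.line_to(tw(X-.002,0,.046),v=.013); ctrl.pause(.2); print("eased",current_wrist_force().round(2),current_time())
t=viewer.get_image("top"); print([(np.round(r["pixel"],1).tolist(),round(r["conf"],2)) for r in nets.place_of("pointer",t)[:2]])
fingers.release(); ctrl.line_to(tw(X,0,.13),v=.2)
swing(1.57,.03,over=.06)
ctrl.move_pose(tw(-.05,0,.22),down(PI+TY)); p=viewer.get_image("wrist"); print(current_time())
cv2.imwrite("pics/opened.png",p["image"][:,:,::-1])
c,s=np.cos(TY),np.sin(TY)
for n,z in [("gouge",.055),("edge",.055),("keeper_peg",.107),("pointer",.06)]:
    for r in nets.place_of(n,p)[:2]:
        d=at(p,r["pixel"],z)[:2]-TO
        print(n,np.round(r["pixel"],1),round(r["conf"],2),"tester",(c*d[0]+s*d[1]).round(4),(-s*d[0]+c*d[1]).round(4))
```

```text
-13.06 30.5917
eased [-11.51  -2.15  15.55] 33.175
[]
gap 0.14493504006174895 58.5805481672287
end hit False [17.76 -0.27 -2.96] 0.1463865909246351
43.6833
gouge [316.1 233.4] 0.82 tester 0.0068 -0.0001
gouge [564.4 311.6] 0.6 tester 0.1083 0.2974
edge [316.3 325. ] 0.58 tester 0.1278 0.0
pointer [364.1 277.6] 0.63 tester 0.0589 0.0543
```

Run:
```python
from keep import *
s=viewer.get_image("wrist"); im=s["image"].astype(int)
m=(im[...,0]>150)&(im[...,1]<60)&(im[...,2]<60); ys,xs=np.nonzero(m); print("wrist red",len(xs),(xs.mean(),xs.max(),ys.mean(),ys.max()) if len(xs) else "")
for a in (0,.1,.2,1.57): print(a,proj(s,peg(a,.128)).round(1))
for n in("top","scene"):
    t=viewer.get_image(n); im=t["image"].astype(int)
    m=((im[...,0]>120)&(im[...,1]<60)&(im[...,2]<60)).astype(np.uint8)
    k,l,st,c=cv2.connectedComponentsWithStats(m); print(n,[(c[i].round(1).tolist(),int(st[i,4])) for i in range(1,k) if st[i,4]>3])
    for a in (-.1,0,.1,.2): print(a,proj(t,peg(a,.107)).round(1))
```

```text
wrist red 170 (np.float64(360.0), np.int64(368), np.float64(250.5), np.int64(255))
0 [264.  385.3]
0.1 [270.  385.1]
0.2 [275.9 384.4]
1.57 [324.4 336.3]
top [([179.7, 44.6], 29), ([293.9, 127.3], 7)]
-0.1 [294. 128.]
0 [292.2 128.2]
0.1 [290.4 128.6]
0.2 [288.6 129.1]
scene [([385.2, 16.5], 195), ([378.2, 27.6], 5), ([503.4, 182.8], 22), ([501.5, 193.5], 4), ([383.8, 206.1], 10)]
-0.1 [383.  206.3]
0 [383.7 205.5]
0.1 [384.3 204.6]
0.2 [384.8 203.7]
```

Run:
```python
from keep import *
import pickle
old=pickle.load(open("P2.pkl","rb"))
ctrl.line_to(tw(-.02,0,.28),v=.25); ctrl.pause(.2); new=viewer.get_image("wrist")
for p in (old,new):
    im=p["image"].astype(int); m=((im[...,0]>160)&(im[...,1]<70)&(im[...,2]<70)).astype(np.uint8); m[:290]=0
    ys,xs=np.nonzero(m); d=at(p,(xs.mean(),ys.mean()),.128)-tw(.08,-.052,.128)
    print(len(xs),xs.mean().round(1),ys.mean().round(1),"angle",np.arctan2(d[1],d[0])-TY)
for a in (0,.08,.16): print(proj(new,peg(a,.128)).round(1))
print(current_time())
```

```text
72 278.3 321.3 angle 0.14785803479790083
71 270.6 320.6 angle -0.008025366179988336
[271.1 321.4]
[275.2 321.3]
[279.3 320.9]
44.7
```

The keeper is fully open (angle ≈ 0). Now move the gouge to the tray lane.

Run:
```python
from h import *
X=.008-.02; q=down(PI+TY)
ctrl.move_pose(tw(X,0,.12),q); ctrl.line_to(tw(X,0,.048),v=.12); fingers.close_gripper(); print("gap",current_finger_gap(),current_gripper_force())
ctrl.line_to(tw(X,0,.15),v=.12)
yt=np.radians(-9.2); c,s=np.cos(yt),np.sin(yt); tr=lambda x,y,z: np.array([.535+c*x-s*y,.3366+s*x+c*y,z])
qt=down(PI+yt); L=(-.0325,-.0347)
ctrl.move_pose(tr(*L,.14),qt); ctrl.line_to(tr(*L,.05),v=.15); print("gap",current_finger_gap())
hit=ctrl.line_to(tr(*L,.0145),v=.04,threshold=5); print("hit",hit,current_position().round(4),current_wrist_force().round(2))
fingers.release(); ctrl.line_to(tr(*L,.12),v=.15); ctrl.line_to(tr(-.06,-.0347,.28),v=.25)
p=viewer.get_image("wrist"); cv2.imwrite("pics/end.png",p["image"][:,:,::-1]); print(current_time())
for n,z in (("gouge",.02),("edge",.02),("old_gouge",.016)):
    for r in nets.place_of(n,p)[:2]:
        d=at(p,r["pixel"],z)[:2]-[.535,.3366]; print(n,np.round(r["pixel"],1),round(r["conf"],2),"tray",(c*d[0]+s*d[1]).round(4),(-s*d[0]+c*d[1]).round(4))
```

```text
gap 0.31265525595897875 59.55293297767639
gap 0.3143799643857994
hit False [0.4976 0.3077 0.0148] [-0.05  0.1  -2.28]
52.8833
gouge [319.8 198.8] 0.76 tray -0.0154 -0.0314
edge [315.9 275.3] 0.67 tray 0.1044 -0.0368
edge [380.3 225.1] 0.45 tray 0.0234 0.0545
old_gouge [377.8 226.1] 0.8 tray 0.0266 0.0519
old_gouge [314.2 205.4] 0.66 tray -0.0045 -0.0392
```

Run:
```python
from h import *
p=cv2.imread("pics/end.png"); hsv=cv2.cvtColor(p,cv2.COLOR_BGR2HSV)
m=((hsv[...,1]<60)&(hsv[...,2]>150)).astype(np.uint8); n,l,s,c=cv2.connectedComponentsWithStats(m); k=1+np.argmax(s[1:,4])
print(cv2.minAreaRect(np.argwhere(l==k)[:,::-1].astype(np.float32)))
print(ticket.close_job(),current_time())
```

```text
((318.5, 172.5), (95.0, 19.0), 90.0)
the job is handed in; nothing more can be done
the job is handed in; nothing more can be done
```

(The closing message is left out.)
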